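Sort out the tool rack: punch and box spanner back in their own slots

TASK

The pin punch with the blue band has been left in the box spanner's red slot: move it to its own blue-labelled slot, and put the chrome box spanner with the red band in its own red-labelled slot. Lay each tool lengthwise, fully down on the floor of its slot, either way round, setting it down rather than dropping it, and leave the other things on the bench where they are.

Things in the scene. Friction and masses are not known exactly. Their poses are not given: they have to be found in the camera images.
- spanner: Chrome box spanner, loose on the bench: straight tube 160 mm long, 0.2 to 0.35 kg, 24 mm thick with a 30 mm wide red band at mid-length; each end a hexagon 36 mm long, 28 mm across flats (32 mm across corners). Origin on its axis at mid-length (centre of mass), 14 mm above what it lies on; x along the axis. Grip the middle, across the axis.
- punch: Steel pin punch, loose, 160 mm long, 0.2 to 0.4 kg, at first lying lengthwise in the red slot. Dark octagonal body 20 mm thick, x = -80 to +25 mm, blue band 22 mm thick at x = -35 to -5; bright pin 10 mm thick, x = +25 to +80. Origin on its axis at mid-length, 10 mm above what it lies on; x along the axis to the pin. Centre of mass x = -19 mm: grip there, across the axis.
- slot_red_seat (a point): Floor centre (upper face, 18 mm above bench) of the red slot, fixed; x along it towards its red label, z up. Inside 180 mm long (x), 44 mm wide (y). Red cheeks 9 mm thick, 18 mm high, flank only x = 55 to 90 mm both ways; an end stop 8 mm thick, 18 mm high crosses each end; the middle 110 mm is open at the sides. Label block 36 x 84 mm at x = 122 mm. The box spanner's slot.
- slot_blue_seat (a point): Floor centre (upper face, 18 mm above bench) of the blue slot, fixed; x along it towards its blue label, z up. The pin punch's slot, empty at the start; same build and size as the red slot.
- slot_green_seat (a point): Floor centre (upper face, 18 mm above bench) of the green slot, fixed; x along it towards its green label, z up. For a tool that is away: not used here. Same build as the red slot; the three slots lie parallel, 100 mm apart, in any order.
- rack: Fixed dark steel plate 270 x 320 mm, 10 mm thick, that carries the three slots; origin at the centre of its underside on the bench, x along the slots.
- pump: Bystander: yellow plastic hand cleaner pump dispenser, closed, 84 mm in diameter and 198 mm high, loose, upright; origin at the centre of its underside.
- head_cover: Bystander: grey aluminium cylinder head cover, 130 x 230 x 67 mm, loose; origin at the centre of its underside.
- bin: Bystander: clear acrylic open parts bin, 110 x 200 x 70 mm with some fittings inside, loose; origin at the centre of its underside.
- rivet_tool: Bystander: lever-action rivet tool with a blue head and two black grips, about 255 x 116 x 28 mm, loose, lying flat; origin on its underside near its middle, x towards its nose.

How it is judged:
By the outcome, as a careful person would: the job done as asked, in the order asked, and still so for the second after the job is handed in, with the robot touching nothing.
It also fails if it takes over 56 s, if anything falls off the work surface, if the arm or the gripper's body presses on something with over 40 N, if the wrist force passes 120 N, or if a joint passes its speed limit or range.

ROBOT

A 7-joint arm with a two-finger parallel gripper is mounted at the origin on the work surface. World frame = base frame: x ahead of the robot, y to its left, z up, the work surface at z = 0. Lengths are in mm, angles in rad, forces in N, time in s.
With the tool pointing down it reaches from about 425 to 950 mm from the base axis. Payload 4.7 kg.
Tool frame: the origin (TCP) lies on the centre line of the jaws, within the pads' length; the fingertips stand 17 mm ahead of it and the grasp point (between the pads) lies 2 mm behind it; z points along the fingers, y is the line along which they close (so a half turn about z gives the same grasp; the last joint's range is limited). The gripper opens to 87 mm and grips with 3 to 60 N. Pads are 19 mm wide; open, the fingers measure 117 mm over their backs; the gripper's body (75 mm by 190 mm) begins 51 mm behind the grasp point.
Start: joints at [1.13, 0.469, -0.049, 1.532, 0.024, 1.141, -0.082], TCP at [270.221, -618.569, 239.573] pointing down, gripper open.
Joint ranges: [-2.59, 2.59], [-0.33, 1.99], [-1.39, 1.29], [0.1, 2.45], [-1.04, 4.18], [0.21, 1.99], [-2.66, 2.66]. Speed limits (rad/s): [2.57, 2.57, 3.14, 3.14, 3.14, 3.14, 3.14].

INTERFACE

Orientations are given as a rotation vector (axis times angle).
In Python, from bench import robot gives the robot as it stands. The module is installed in compiled form; this text tells all that it offers.
- The arm moves only by the tool arm_command, never from a script. Its argument "targets" is a list that holds one entry, the list of rows, each a list of 6 numbers: the shift along the tool's x, y, z each as a share of 0.6 m, from -1 to 1, then the turn, a rotation vector about the tool's x, y, z each as a share of 60 degrees, from -1 to 1. A call has exactly 10 rows; each row shifts and turns the commanded pose from where the row before left it, along the tool's axes as they then stand; what a row does not reach is not made up. A row lasts 1/8 s, in which the tool goes at most 62.5 mm and 10.7 degrees, less where a joint would pass 70% of its speed; a pose out of reach is approached as far as the arm can. A call with a number of a shift or a turn outside -1 to 1 is refused whole. A call with a gripper value outside its range is refused whole. "jaw" is the opening, from -1 (shut) to 1 (fully open), set as the call begins (left out, the last holds). The fingers move at their own pace and stop on an object; "newtons" is the grip in N (left out, the last holds). Time passes only in rows, so rows that do not move let the fingers close, or fill a call up. It gives the time, the measured TCP pose, the force, the opening and the grip force at its end, in the units of the state.
- robot.get_obs(): the state, without advancing time (a new reading comes with each control period).
- robot.capture(name): name is "scene" or "top" or "wrist"; returns the picture (384x512x3 uint8, red, green, blue); there is no depth.
- robot.calibration(name): a dict with "fov_y" (degrees; the focal length in pixels is half the picture's height over the tangent of half this angle, whatever the lens; pixels are square), "cx", "cy" (the principal point, pixels), "dist_coeffs" ([k1, k2, p1, p2, k3] as OpenCV has them; the pictures are not rectified), "world_from_camera" (4x4, takes a point from camera to world coordinates); the wrist camera has in their place "hand_eye" (4x4, takes a point from camera to tool coordinates, whose origin is the TCP and whose axes are the flange's). Camera axes: x right, y up, looking along -z (the intrinsics and any distortion apply to the point x, -y, -z); pixel columns grow to the right and rows downward; lengths in mm; the calibration is good to about 2 mm. A picture is of the moment at which its call begins: read the wrist's pose just before it. calibration takes no time and is no camera call.
- robot.job_done(): hands the job in; it is judged then, once.
The state is a dict: "time": time; "q": joint angles; "joint_vel": joint speeds; "tau": joint torques, N m; "tcp_pos": TCP position; "tool_rot": TCP orientation; "contact_force": force on the tool from outside, world axes, zero at the start; "torque": the same for the moment, N m; "gripper_width": opening from 0.0 (shut) to 1.0 (fully open); "grasp_force": force on a finger pad.
Only numpy, scipy, OpenCV 4.12 (cv2) and the standard library are available. Lean on these libraries where they do the work, as an engineer would, in place of code of your own. Each camera call takes 0.05 s, during which the arm holds its last target. There are 200 camera calls.

## Working session

There is one attempt and no reset: what is moved stays moved. The work goes in short steps, Python scripts to look and compute and a tool call to move; the robot and the scene stay as the last step left them, time stands still between calls to the robot, and variables do not carry over. Pictures are saved under pics/ and viewed, at most 10 in all, crops included, and the job is handed in when it is done.

Besides the shell and the picture viewer there is one more tool, called after "Call:" by a JSON object that holds its "api" and its "payload", one argument or row to a line. arm_command: Moves the arm, as the interface text tells. Its arguments: {"type":"object","properties":{"targets":{"type":"array"},"jaw":{"type":"number"},"newtons":{"type":"number"}},"required":["targets"]}

```bash
mkdir -p pics; python3 - <<'E'
from bench import robot
import cv2
o=robot.get_obs(); print(o['time'],o['tcp_pos'],o['tool_rot'],o['gripper_width'])
for n in ['scene','top']:
    im=robot.capture(n); cv2.imwrite(f'pics/{n}0.png',im[:,:,::-1])
for n in ['scene','top','wrist']: print(n,robot.calibration(n))
E
```

```text
0.0 [ 269.93745063 -618.07154596  238.5048376 ] [-3.07341516e+00 -6.41860825e-01  7.29454369e-04] 1.0029761842700256
scene {'fov_y': 55.34214480958686, 'cx': 256.4584673745782, 'cy': 188.5804335082687, 'dist_coeffs': array([-0.10985624,  0.        ,  0.        ,  0.        ,  0.        ]), 'world_from_camera': array([[-1.83345190e-01, -7.71936554e-01,  6.08685878e-01,
         1.36366604e+03],
       [ 9.82846927e-01, -1.31400521e-01,  1.29405649e-01,
         1.96359189e+02],
       [-1.99113095e-02,  6.21970947e-01,  7.82787123e-01,
         1.02619319e+03],
       [ 0.00000000e+00,  0.00000000e+00,  0.00000000e+00,
         1.00000000e+00]])}
top {'fov_y': 45.210903106191616, 'cx': 245.9473003403534, 'cy': 189.54221764326294, 'dist_coeffs': array([-0.03089856,  0.        ,  0.        ,  0.        ,  0.        ]), 'world_from_camera': array([[-9.08164962e-02,  9.71064017e-01, -2.20877882e-01,
         3.02168245e+02],
       [-9.95866474e-01, -8.82144915e-02,  2.16372292e-02,
         4.36651746e+01],
       [ 1.52650469e-03,  2.21929895e-01,  9.75061430e-01,
         1.49507588e+03],
       [ 0.00000000e+00,  0.00000000e+00,  0.00000000e+00,
         1.00000000e+00]])}
wrist {'fov_y': 59.39059970140561, 'cx': 255.69877435384487, 'cy': 192.0771116249816, 'dist_coeffs': array([0.01534342, 0.        , 0.        , 0.        , 0.        ]), 'hand_eye': array([[-6.70706748e-04,  9.62722407e-01,  2.70490512e-01,
         7.37791485e+01],
       [ 9.99999599e-01,  4.85019396e-04,  7.53325639e-04,
         1.30982464e-01],
       [ 5.94050328e-04,  2.70490909e-01, -9.62722346e-01,
        -1.46542858e+02],
       [ 0.00000000e+00,  0.00000000e+00,  0.00000000e+00,
         1.00000000e+00]])}
```

View pics/top0.png

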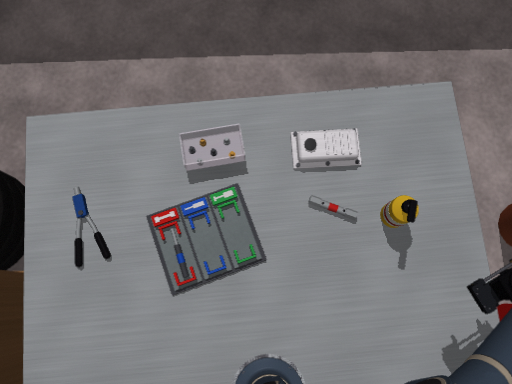

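View pics/scene0.png

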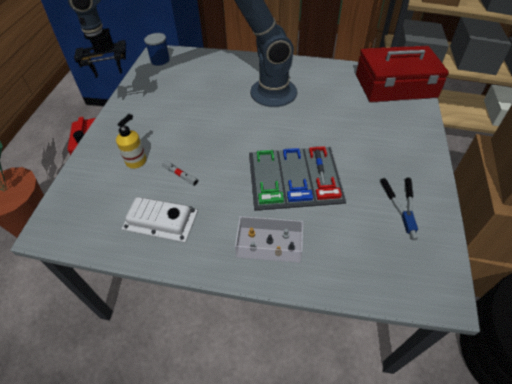

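The top view shows the rack at pixels 150-265 × 185-293, with red left, blue middle and green right. The punch lies in red at about (180,255), its pin towards the label. The spanner is at (333,208), with the pump to its right and the head cover above it. The scene view agrees. I'll enlarge both.

```bash
cat > h.py <<'E'
import numpy as np, cv2
from bench import robot
from scipy.spatial.transform import Rotation as R
def ray(name,uv,z,obs=None):
    """pixels -> world points on plane z"""
    c=robot.calibration(name); f=192/np.tan(np.radians(c['fov_y']/2))
    K=np.array([[f,0,c['cx']],[0,f,c['cy']],[0,0,1]])
    n=cv2.undistortPoints(np.array(uv,float).reshape(-1,1,2),K,c['dist_coeffs']).reshape(-1,2)
    d=np.c_[n[:,0],-n[:,1],-np.ones(len(n))]
    if name=='wrist':
        T=np.eye(4);T[:3,:3]=R.from_rotvec(obs['tool_rot']).as_matrix();T[:3,3]=obs['tcp_pos'];M=T@c['hand_eye']
    else: M=c['world_from_camera']
    d=d@M[:3,:3].T; o=M[:3,3]
    return o+d*((np.asarray(z)-o[2])/d[:,2])[:,None]
E
python3 - <<'E'
import cv2
im=cv2.imread('pics/top0.png')
a=cv2.resize(im[180:300,140:275],None,fx=5,fy=5,interpolation=cv2.INTER_CUBIC); cv2.imwrite('pics/rack.png',a)
b=cv2.resize(im[185:230,300:370],None,fx=10,fy=10,interpolation=cv2.INTER_CUBIC); cv2.imwrite('pics/sp.png',b)
E
```

```text
(no output)
```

View pics/rack.png

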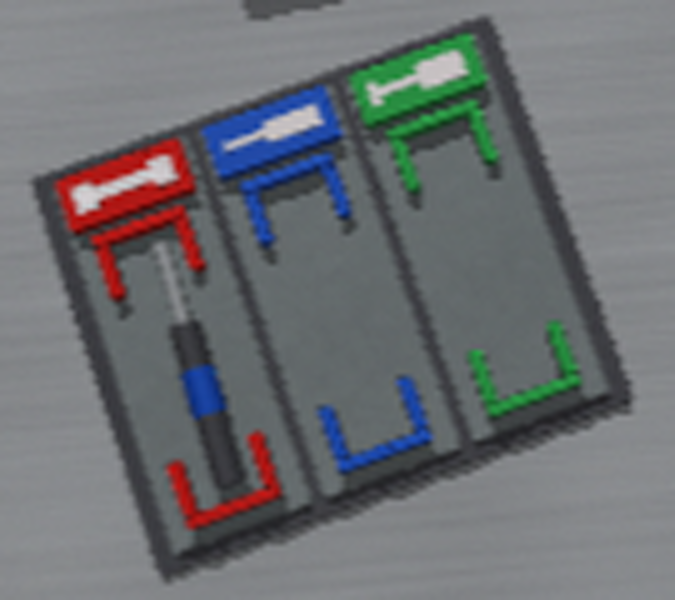

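View pics/sp.png

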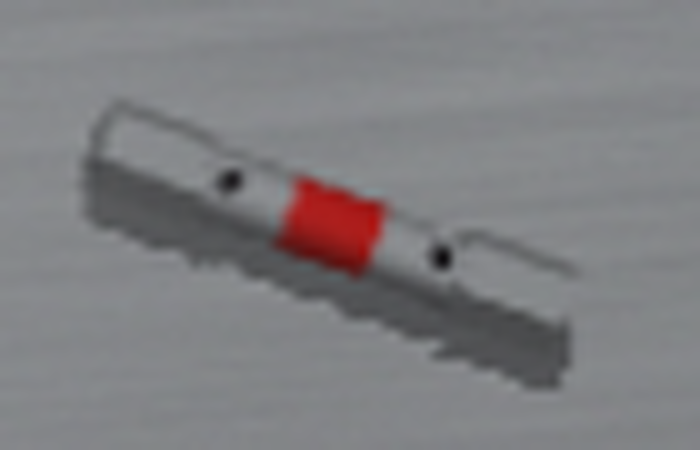

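The crops give the cheek-frame corners of all three slots. The punch's band is at (203,390) in its crop, with the body end at (230,488) and the pin tip at (163,245). The spanner's band is at (333,225) in its crop, with the ends at (100,130) and (572,295). Next I'll turn these into world coordinates.

```bash
python3 - <<'E'
from h import *
np.set_printoptions(precision=1,suppress=True)
def A(p): return (np.array(p)+.5)/5-.5+[140,180]
def B(p): return (np.array(p)+.5)/10-.5+[300,185]
for n,p in dict(red=[(93,240),(182,210),(193,525),(280,493)],blue=[(243,186),(330,158),(343,470),(430,437)],green=[(390,135),(475,105),(492,413),(580,380)]).items():
    w=ray('top',A(p),[36]*4); d=(w[0]+w[1]-w[2]-w[3])/2
    print(n,w.mean(0),'len',np.linalg.norm(d),'wid',np.linalg.norm(w[0]-w[1]),'ang',np.degrees(np.arctan2(d[1],d[0])))
w=ray('top',A([(203,390),(230,488),(163,245),(187,323)]),[32,28,28,28]);d=w[2]-w[1];print('punch',w,np.linalg.norm(d),np.degrees(np.arctan2(d[1],d[0])))
w=ray('top',B([(333,225),(100,130),(572,295),(230,180),(441,257)]),[20,14,14,26,26]);d=w[2]-w[1];e=w[4]-w[3];print('sp',w,np.linalg.norm(d),np.degrees(np.arctan2(d[1],d[0])),np.degrees(np.arctan2(e[1],e[0])))
o=robot.get_obs();M=R.from_rotvec(o['tool_rot']).as_matrix();print(M)
E
```

```text
red [449.4 246.5  36. ] len 190.66926264862323 wid 59.44147771269336 ang 15.72972518758046
blue [475.  150.2  36. ] len 190.26453576326475 wid 58.336668752484925 ang 15.27231478273974
green [501.1  54.   36. ] len 188.99319688822845 wid 58.054765064366144 ang 15.437780955147154
punch [[433.3 237.5  32. ]
 [371.2 224.9  28. ]
 [528.1 258.   28. ]
 [476.8 245.6  28. ]] 160.33692228101182 11.929416155273303
sp [[ 552.5 -265.7   20. ]
 [ 591.9 -194.7   14. ]
 [ 523.3 -341.7   14. ]
 [ 569.2 -232.9   26. ]
 [ 537.8 -297.9   26. ]] 162.17467581767875 -115.02231038076475 -115.82788388800415
[[ 0.9  0.4 -0. ]
 [ 0.4 -0.9  0. ]
 [-0.  -0.  -1. ]]
```

Everything checks out: slots 100 mm apart at about 15.4°, tool lengths 160/162 mm. I'll write a small planner that works out the rows, then move to hover over the red slot.

```bash
cat > plan.py <<'E'
import sys,json
from h import *
def rot(a): a=np.radians(a); return np.array([[np.cos(a),np.sin(a),0],[np.sin(a),-np.cos(a),0],[0,0,-1.]])
def plan(legs,start=None):
    """legs: (x,y,z,yaw,n rows). Works out tool-axis shares to 3 decimals and where they lead."""
    if start is None:
        o=robot.get_obs(); p=np.array(o['tcp_pos']); M=R.from_rotvec(o['tool_rot']).as_matrix()
    else: p=np.array(start[:3],float); M=rot(start[3])
    rows=[]
    for x,y,z,a,n in legs:
        for k in range(n,0,-1):
            s=np.round(M.T@(np.array([x,y,z])-p)/k/600,3)+0.
            t=np.round(R.from_matrix(M.T@rot(a)).as_rotvec()/k/np.radians(60),3)+0.
            p=p+M@(s*600); M=M@R.from_rotvec(t*np.radians(60)).as_matrix()
            rows.append([*s.tolist(),*t.tolist()])
    for i in range(0,len(rows),10): print(json.dumps(rows[i:i+10]))
    print('end',p.round(1),'yaw',np.degrees(np.arctan2(M[1,0],M[0,0])).round(2),'tilt',np.degrees(np.arccos(-M[2,2])).round(2))
E
python3 -c "
from plan import *
plan([(430,-430,320,20,5),(560,-200,320,18,5),(510,20,320,15,5),(434,237,240,12,5)],(270.2,-618.6,239.6,23.6))"
```

```text
[[0.074, -0.036, -0.027, 0.0, 0.0, 0.012], [0.074, -0.037, -0.027, 0.0, 0.0, 0.012], [0.073, -0.038, -0.027, 0.0, 0.0, 0.012], [0.072, -0.039, -0.026, 0.0, 0.0, 0.012], [0.072, -0.041, -0.027, 0.0, 0.0, 0.012], [0.067, -0.057, 0.0, 0.0, 0.0, 0.007], [0.067, -0.058, 0.0, 0.0, 0.0, 0.007], [0.066, -0.058, 0.0, 0.0, 0.0, 0.006], [0.066, -0.058, 0.0, 0.0, 0.0, 0.007], [0.065, -0.059, 0.0, 0.0, 0.0, 0.006]]
[[0.007, -0.075, 0.0, 0.0, 0.0, 0.01], [0.006, -0.075, 0.0, 0.0, 0.0, 0.01], [0.005, -0.075, 0.0, 0.0, 0.0, 0.01], [0.004, -0.075, 0.0, 0.0, 0.0, 0.01], [0.004, -0.075, 0.0, 0.0, 0.0, 0.01], [-0.006, -0.077, 0.027, 0.0, 0.0, 0.01], [-0.006, -0.076, 0.027, 0.0, 0.0, 0.01], [-0.007, -0.076, 0.026, 0.0, 0.0, 0.01], [-0.008, -0.076, 0.027, 0.0, 0.0, 0.01], [-0.01, -0.077, 0.026, 0.0, 0.0, 0.01]]
end [433.7 237.  240.2] yaw 12.02 tilt 0.0
```

Call:
{"api": "arm_command", "payload": {
  "targets": [
    [[0.074,-0.036,-0.027,0,0,0.012],[0.074,-0.037,-0.027,0,0,0.012],[0.073,-0.038,-0.027,0,0,0.012],[0.072,-0.039,-0.026,0,0,0.012],[0.072,-0.041,-0.027,0,0,0.012],[0.067,-0.057,0,0,0,0.007],[0.067,-0.058,0,0,0,0.007],[0.066,-0.058,0,0,0,0.006],[0.066,-0.058,0,0,0,0.007],[0.065,-0.059,0,0,0,0.006]]
  ],
  "jaw": 1
}}

```text
time: 1.35
tcp_pos: [560.7, -198.7, 319.6]
tool_rot: [-3.103, -0.491, 0.001]
contact_force: [0.6, -1.7, -0.0]
gripper_width: 1.002
grasp_force: 0.0
```

Call:
{"api": "arm_command", "payload": {
  "targets": [
    [[0.007,-0.075,0,0,0,0.01],[0.006,-0.075,0,0,0,0.01],[0.005,-0.075,0,0,0,0.01],[0.004,-0.075,0,0,0,0.01],[0.004,-0.075,0,0,0,0.01],[-0.006,-0.077,0.027,0,0,0.01],[-0.006,-0.076,0.027,0,0,0.01],[-0.007,-0.076,0.026,0,0,0.01],[-0.008,-0.076,0.027,0,0,0.01],[-0.01,-0.077,0.026,0,0,0.01]]
  ]
}}

```text
time: 2.6
tcp_pos: [433.1, 238.0, 239.5]
tool_rot: [3.124, 0.327, -0.0]
contact_force: [0.4, 0.4, 0.1]
gripper_width: 0.999
grasp_force: 0.0
```

```bash
python3 - <<'E'
from h import *
import pickle
for i in range(3):
    o=robot.get_obs(); im=robot.capture('wrist'); print(o['time'],o['tcp_pos'],o['tool_rot'])
pickle.dump(o,open('w1.pkl','wb'))
cv2.imwrite('pics/w1.png',cv2.resize(im[:,:,::-1],(768,576),interpolation=cv2.INTER_CUBIC))
M=R.from_rotvec(o['tool_rot']).as_matrix(); print(np.degrees(np.arctan2(M[1,0],M[0,0])))
E
```

```text
2.6 [433.08728651 238.00273798 239.45273603] [ 3.12409888e+00  3.27489222e-01 -1.66672905e-04]
2.65 [428.76813171 244.26762283 237.94149746] [-3.1192311  -0.34187768  0.00650244]
2.7 [430.07329931 241.56168982 238.63836208] [-3.12123823 -0.34321988  0.00612412]
12.550584889353757
```

View pics/w1.png

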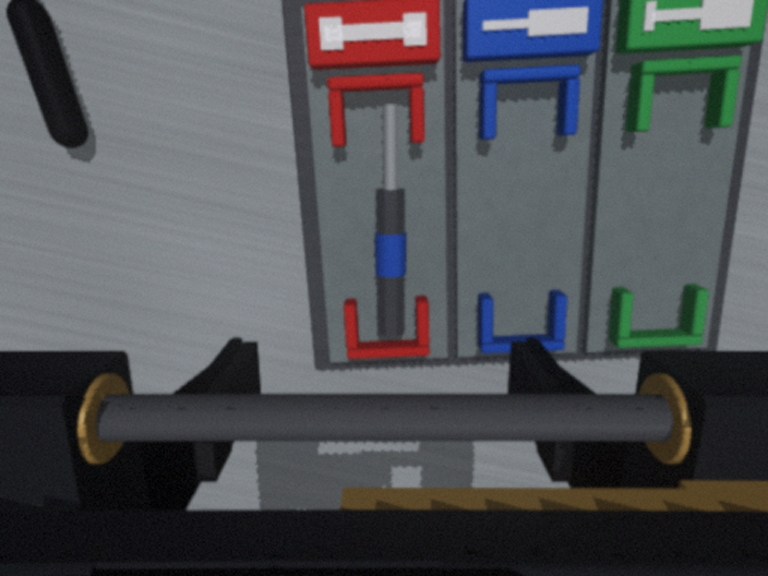

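The wrist view shows the punch straight in the red slot: band at (391,255), pin tip (391,104), body end (391,337). The red and blue cheek frames are clear. The arm was still settling, so I'll locate everything from this picture and check it against the top view.

```bash
python3 - <<'E'
from h import *
import pickle
np.set_printoptions(precision=1,suppress=True)
o=pickle.load(open('w1.pkl','rb'))
A=lambda p:(np.array(p)+.5)/1.5-.5
for n,p in dict(red=[(329,79),(424,75),(346,349),(429,347)],blue=[(481,71),(580,67),(479,343),(566,340)]).items():
    w=ray('wrist',A(p),[36]*4,o); d=(w[0]+w[1]-w[2]-w[3])/2
    print(n,w.mean(0),np.linalg.norm(d),np.linalg.norm(w[0]-w[1]),np.degrees(np.arctan2(d[1],d[0])))
w=ray('wrist',A([(391,255),(391,337),(391,104)]),[38,28,28],o);d=w[2]-w[1];print(w,(w[1]+w[2])/2,np.linalg.norm(d),np.degrees(np.arctan2(d[1],d[0])))
o=robot.get_obs();print(o['tcp_pos'],o['tool_rot'],o['joint_vel'])
E
```

```text
red [451.4 247.8  36. ] 186.94505737772786 60.88063798278688 14.791244473711377
blue [477.6 152.4  36. ] 186.2037764511676 62.652139392560755 15.326772407008523
[[430.8 237.   38. ]
 [367.1 222.5  28. ]
 [528.6 259.   28. ]] [447.8 240.8  28. ] 165.57353861688475 12.738736313975073
[432.  239.  239.2] [ 3.1  0.3 -0. ] [ 0.  -0.   0.1 -0.   0.   0.   0. ]
```

```bash
python3 -c "
from plan import *
plan([(430,237,90,12.4,6),(430,237,44,12.4,4),(430,237,38,12.4,3),(430,237,38,12.4,7)],(433.7,237,240.2,12.02))"
```

```text
[[-0.001, 0.0, 0.042, 0.0, 0.0, -0.001], [-0.001, 0.0, 0.042, 0.0, 0.0, -0.001], [-0.001, 0.0, 0.042, 0.0, 0.0, -0.001], [-0.001, 0.0, 0.041, 0.0, 0.0, -0.001], [-0.001, -0.001, 0.042, 0.0, 0.0, -0.001], [-0.001, 0.0, 0.041, 0.0, 0.0, -0.001], [0.0, 0.0, 0.019, 0.0, 0.0, 0.0], [0.0, 0.0, 0.019, 0.0, 0.0, 0.0], [0.0, 0.0, 0.02, 0.0, 0.0, 0.0], [0.0, 0.0, 0.019, 0.0, 0.0, 0.0]]
[[0.0, 0.0, 0.003, 0.0, 0.0, 0.0], [0.0, 0.0, 0.004, 0.0, 0.0, 0.0], [0.0, 0.0, 0.003, 0.0, 0.0, 0.0], [0.0, 0.0, 0.0, 0.0, 0.0, 0.0], [0.0, 0.0, 0.0, 0.0, 0.0, 0.0], [0.0, 0.0, 0.0, 0.0, 0.0, 0.0], [0.0, 0.0, 0.0, 0.0, 0.0, 0.0], [0.0, 0.0, 0.0, 0.0, 0.0, 0.0], [0.0, 0.0, 0.0, 0.0, 0.0, 0.0], [0.0, 0.0, 0.0, 0.0, 0.0, 0.0]]
end [430.1 236.8  38. ] yaw 12.38 tilt 0.0
```

Call:
{"api": "arm_command", "payload": {
  "targets": [
    [[-0.001,0,0.042,0,0,-0.001],[-0.001,0,0.042,0,0,-0.001],[-0.001,0,0.042,0,0,-0.001],[-0.001,0,0.041,0,0,-0.001],[-0.001,-0.001,0.042,0,0,-0.001],[-0.001,0,0.041,0,0,-0.001],[0,0,0.019,0,0,0],[0,0,0.019,0,0,0],[0,0,0.02,0,0,0],[0,0,0.019,0,0,0]]
  ]
}}

```text
time: 4.0
tcp_pos: [430.5, 236.9, 43.6]
tool_rot: [-3.123, -0.338, -0.001]
contact_force: [-0.3, -0.6, -0.1]
gripper_width: 0.998
grasp_force: 0.0
```

Call:
{"api": "arm_command", "payload": {
  "targets": [
    [[0,0,0.003,0,0,0],[0,0,0.004,0,0,0],[0,0,0.003,0,0,0],[0,0,0,0,0,0],[0,0,0,0,0,0],[0,0,0,0,0,0],[0,0,0,0,0,0],[0,0,0,0,0,0],[0,0,0,0,0,0],[0,0,0,0,0,0]]
  ]
}}

```text
time: 5.25
tcp_pos: [430.2, 236.9, 37.9]
tool_rot: [3.123, 0.339, 0.0]
contact_force: [-0.2, -0.0, -0.9]
gripper_width: 1.003
grasp_force: 0.0
```

Call:
{"api": "arm_command", "payload": {
  "targets": [
    [[0,0,0,0,0,0],[0,0,0,0,0,0],[0,0,0,0,0,0],[0,0,0,0,0,0],[0,0,0,0,0,0],[0,0,0,0,0,0],[0,0,0,0,0,0],[0,0,0,0,0,0],[0,0,0,0,0,0],[0,0,0,0,0,0]]
  ],
  "jaw": -1,
  "newtons": 35
}}

```text
time: 6.5
tcp_pos: [430.2, 236.9, 37.9]
tool_rot: [-3.123, -0.339, -0.0]
contact_force: [-0.5, -0.6, -0.8]
gripper_width: 0.223
grasp_force: 35.0
```

```bash
python3 -c "
from plan import *
plan([(430,237,62,12.4,4),(430,237,115,12.4,4),(456.3,151.5,115,15.3,7),(457.7,146,115,15.3,2),(457.7,146,115,15.3,3)],(430.1,236.8,38,12.38))"
```

```text
[[0.0, 0.0, -0.01, 0.0, 0.0, 0.0], [0.0, 0.0, -0.01, 0.0, 0.0, 0.0], [0.0, 0.0, -0.01, 0.0, 0.0, 0.0], [0.0, 0.0, -0.01, 0.0, 0.0, 0.0], [0.0, 0.0, -0.022, 0.0, 0.0, 0.0], [0.0, 0.0, -0.022, 0.0, 0.0, 0.0], [0.0, 0.0, -0.022, 0.0, 0.0, 0.0], [0.0, 0.0, -0.022, 0.0, 0.0, 0.0], [0.002, 0.021, 0.0, 0.0, 0.0, -0.007], [0.002, 0.021, 0.0, 0.0, 0.0, -0.007]]
[[0.001, 0.021, 0.0, 0.0, 0.0, -0.007], [0.001, 0.021, 0.0, 0.0, 0.0, -0.007], [0.001, 0.021, 0.0, 0.0, 0.0, -0.007], [0.001, 0.022, 0.0, 0.0, 0.0, -0.007], [0.001, 0.021, 0.0, 0.0, 0.0, -0.007], [0.0, 0.005, 0.0, 0.0, 0.0, 0.0], [0.0, 0.005, 0.0, 0.0, 0.0, 0.0], [0.0, 0.0, 0.0, 0.0, 0.0, 0.0], [0.0, 0.0, 0.0, 0.0, 0.0, 0.0], [0.0, 0.0, 0.0, 0.0, 0.0, 0.0]]
end [457.9 146.  114.8] yaw 15.32 tilt 0.0
```

Call:
{"api": "arm_command", "payload": {
  "targets": [
    [[0,0,-0.01,0,0,0],[0,0,-0.01,0,0,0],[0,0,-0.01,0,0,0],[0,0,-0.01,0,0,0],[0,0,-0.022,0,0,0],[0,0,-0.022,0,0,0],[0,0,-0.022,0,0,0],[0,0,-0.022,0,0,0],[0.002,0.021,0,0,0,-0.007],[0.002,0.021,0,0,0,-0.007]]
  ]
}}

```text
time: 7.75
tcp_pos: [438.1, 211.3, 114.5]
tool_rot: [3.12, 0.362, -0.001]
contact_force: [-1.0, -0.2, -2.9]
gripper_width: 0.224
grasp_force: 35.0
```

Call:
{"api": "arm_command", "payload": {
  "targets": [
    [[0.001,0.021,0,0,0,-0.007],[0.001,0.021,0,0,0,-0.007],[0.001,0.021,0,0,0,-0.007],[0.001,0.022,0,0,0,-0.007],[0.001,0.021,0,0,0,-0.007],[0,0.005,0,0,0,0],[0,0.005,0,0,0,0],[0,0,0,0,0,0],[0,0,0,0,0,0],[0,0,0,0,0,0]]
  ]
}}

```text
time: 9.0
tcp_pos: [457.9, 146.4, 114.8]
tool_rot: [-3.113, -0.42, -0.0]
contact_force: [0.1, 0.5, -3.2]
gripper_width: 0.224
grasp_force: 35.0
```

```bash
python3 - <<'E'
from h import *
import pickle
o=robot.get_obs(); im=robot.capture('wrist'); print(o['time'],o['tcp_pos'],o['tool_rot'],o['gripper_width'],o['contact_force'],o['torque'])
pickle.dump(o,open('w2.pkl','wb'))
cv2.imwrite('pics/w2.png',cv2.resize(im[:,:,::-1],(768,576),interpolation=cv2.INTER_CUBIC))
E
```

```text
9.0 [457.86374882 146.39258683 114.7632187 ] [-3.11335152e+00 -4.19660431e-01 -1.07999752e-04] 0.22449667992705977 [ 0.05179949  0.51326816 -3.16222274] [-0.02095202 -0.01848897  0.014914  ]
```

View pics/w2.png

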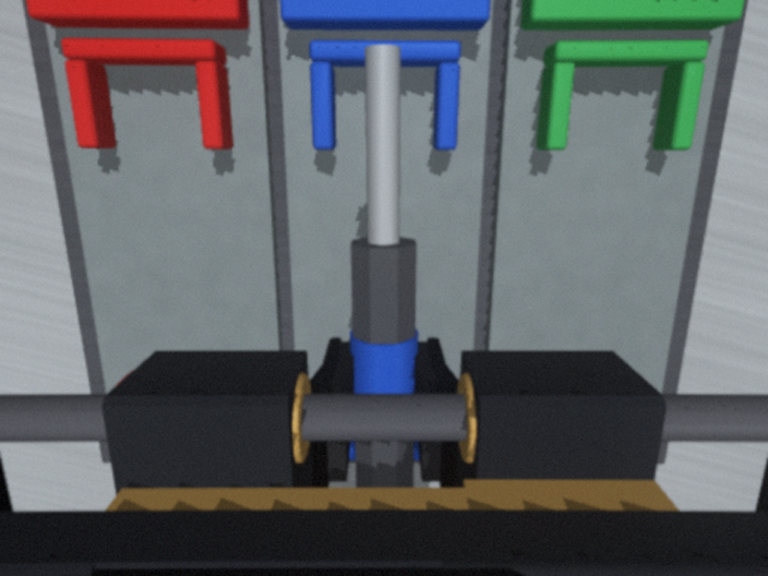

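The punch is level in the jaws and parallel to the blue slot, with the pin tip at (382,47) and the blue far stop at (311-460, 43-64). I'll check the offsets.

```bash
python3 - <<'E'
from h import *
import pickle
from plan import plan
np.set_printoptions(precision=1,suppress=True)
o=pickle.load(open('w2.pkl','rb')); M=R.from_rotvec(o['tool_rot']).as_matrix()
A=lambda p:(np.array(p)+.5)/1.5-.5
loc=lambda w:(w-o['tcp_pos'])@M
print('tip,junction,band edge in tool',loc(ray('wrist',A([(382,48),(383,242),(383,335)]),[105]*3,o)))
print('stop outer corners, cheek ends in tool',loc(ray('wrist',A([(311,43),(460,43),(324,149),(446,149)]),[36,36,18,18],o)))
print('red',ray('wrist',A([(62,40),(222,40)]),[36]*2,o),'blue',ray('wrist',A([(311,43),(460,43)]),[36]*2,o))
plan([(457.7,145.5,70,15.3,6),(457.7,145.5,50,15.3,4),(457.7,145.5,38,15.3,8),(457.7,145.5,38,15.3,2)],(457.9,146,114.8,15.3))
E
```

```text
tip,junction,band edge in tool [[100.5  -0.4   9.8]
 [ 45.   -0.2   9.8]
 [ 13.9  -0.2   9.8]]
stop outer corners, cheek ends in tool [[114.1 -29.5  78.8]
 [114.   31.   78.8]
 [ 72.6 -27.7  96.8]
 [ 72.5  28.9  96.8]]
red [[534.1 302.   36. ]
 [551.5 240.1  36. ]] blue [[560.1 205.1  36. ]
 [576.  146.7  36. ]]
[[0.0, 0.0, 0.012, 0.0, 0.0, 0.0], [0.0, 0.0, 0.013, 0.0, 0.0, 0.0], [0.0, 0.0, 0.012, 0.0, 0.0, 0.0], [0.0, 0.0, 0.013, 0.0, 0.0, 0.0], [0.0, 0.0, 0.012, 0.0, 0.0, 0.0], [-0.001, 0.001, 0.013, 0.0, 0.0, 0.0], [0.0, 0.0, 0.008, 0.0, 0.0, 0.0], [0.0, 0.0, 0.008, 0.0, 0.0, 0.0], [0.0, 0.0, 0.009, 0.0, 0.0, 0.0], [0.0, 0.0, 0.008, 0.0, 0.0, 0.0]]
[[0.0, 0.0, 0.003, 0.0, 0.0, 0.0], [0.0, 0.0, 0.002, 0.0, 0.0, 0.0], [0.0, 0.0, 0.003, 0.0, 0.0, 0.0], [0.0, 0.0, 0.002, 0.0, 0.0, 0.0], [0.0, 0.0, 0.003, 0.0, 0.0, 0.0], [0.0, 0.0, 0.002, 0.0, 0.0, 0.0], [0.0, 0.0, 0.003, 0.0, 0.0, 0.0], [0.0, 0.0, 0.002, 0.0, 0.0, 0.0], [0.0, 0.0, 0.0, 0.0, 0.0, 0.0], [0.0, 0.0, 0.0, 0.0, 0.0, 0.0]]
end [457.5 145.3  38. ] yaw 15.3 tilt 0.0
```

Call:
{"api": "arm_command", "payload": {
  "targets": [
    [[-0.002,0.001,0.012,0,0,0],[-0.002,0.001,0.013,0,0,0],[-0.001,0,0.012,0,0,0],[0,0,0.013,0,0,0],[0,0,0.012,0,0,0],[0,0,0.013,0,0,0],[0,0,0.008,0,0,0],[0,0,0.008,0,0,0],[0,0,0.009,0,0,0],[0,0,0.008,0,0,0]]
  ]
}}

```text
time: 10.3
tcp_pos: [455.5, 144.1, 49.7]
tool_rot: [3.114, 0.419, 0.0]
contact_force: [0.8, -0.7, -2.0]
gripper_width: 0.224
grasp_force: 35.0
```

Call:
{"api": "arm_command", "payload": {
  "targets": [
    [[0,0,0.003,0,0,0],[0,0,0.002,0,0,0],[0,0,0.003,0,0,0],[0,0,0.002,0,0,0],[0,0,0.003,0,0,0],[0,0,0.002,0,0,0],[0,0,0.003,0,0,0],[0,0,0.002,0,0,0],[0,0,0,0,0,0],[0,0,0,0,0,0]]
  ]
}}

```text
time: 11.55
tcp_pos: [455.4, 144.1, 38.0]
tool_rot: [3.114, 0.419, 0.0]
contact_force: [-1.3, 0.1, -2.0]
gripper_width: 0.224
grasp_force: 35.0
```

Call:
{"api": "arm_command", "payload": {
  "targets": [
    [[0,0,0.001,0,0,0],[0,0,0,0,0,0],[0,0,0.001,0,0,0],[0,0,0,0,0,0],[0,0,0,0,0,0],[0,0,0,0,0,0],[0,0,0,0,0,0],[0,0,0,0,0,0],[0,0,0,0,0,0],[0,0,0,0,0,0]]
  ]
}}

```text
time: 12.8
tcp_pos: [455.5, 144.1, 37.9]
tool_rot: [3.113, 0.419, 0.001]
contact_force: [-4.5, -1.8, 10.7]
gripper_width: 0.23
grasp_force: 35.0
```

Call:
{"api": "arm_command", "payload": {
  "targets": [
    [[0,0,0,0,0,0],[0,0,0,0,0,0],[0,0,0,0,0,0],[0,0,0,0,0,0],[0,0,0,0,0,0],[0,0,0,0,0,0],[0,0,0,0,0,0],[0,0,-0.005,0,0,0],[0,0,-0.01,0,0,0],[0,0,-0.02,0,0,0]]
  ],
  "jaw": 1
}}

```text
time: 14.05
tcp_pos: [455.2, 144.0, 58.2]
tool_rot: [3.113, 0.419, -0.001]
contact_force: [0.8, 0.1, -0.7]
gripper_width: 0.998
grasp_force: 0.0
```

```bash
python3 -c "
from plan import *
plan([(455,140,180,18,4),(500,-40,240,40,6),(545,-228,240,60,6),(554,-266,240,64.5,4),(554,-266,240,64.5,10)],(455.2,144.2,57.8,15.3))"
```

```text
[[-0.001, 0.002, -0.051, 0.0, 0.0, -0.011], [0.0, 0.002, -0.051, 0.0, 0.0, -0.011], [-0.001, 0.001, -0.051, 0.0, 0.0, -0.011], [0.0, 0.002, -0.051, 0.0, 0.0, -0.012], [-0.004, 0.051, -0.017, 0.0, 0.0, -0.061], [-0.007, 0.051, -0.017, 0.0, 0.0, -0.061], [-0.01, 0.051, -0.016, 0.0, 0.0, -0.061], [-0.013, 0.05, -0.017, 0.0, 0.0, -0.061], [-0.016, 0.049, -0.016, 0.0, 0.0, -0.061], [-0.02, 0.047, -0.017, 0.0, 0.0, -0.062]]
[[-0.024, 0.048, 0.0, 0.0, 0.0, -0.055], [-0.027, 0.047, 0.0, 0.0, 0.0, -0.056], [-0.029, 0.045, 0.0, 0.0, 0.0, -0.055], [-0.032, 0.043, 0.0, 0.0, 0.0, -0.056], [-0.034, 0.041, 0.0, 0.0, 0.0, -0.055], [-0.037, 0.039, 0.0, 0.0, 0.0, -0.056], [-0.012, 0.011, 0.0, 0.0, 0.0, -0.019], [-0.012, 0.011, 0.0, 0.0, 0.0, -0.019], [-0.012, 0.011, 0.0, 0.0, 0.0, -0.018], [-0.013, 0.01, 0.0, 0.0, 0.0, -0.019]]
[[0.0, 0.0, 0.0, 0.0, 0.0, 0.0], [0.0, 0.0, 0.0, 0.0, 0.0, 0.0], [0.0, 0.0, 0.0, 0.0, 0.0, 0.0], [0.0, 0.0, 0.0, 0.0, 0.0, 0.0], [0.0, 0.0, 0.0, 0.0, 0.0, 0.0], [0.0, 0.0, 0.0, 0.0, 0.0, 0.0], [0.0, 0.0, 0.0, 0.0, 0.0, 0.0], [0.0, 0.0, 0.0, 0.0, 0.0, 0.0], [0.0, 0.0, 0.0, 0.0, 0.0, 0.0], [0.0, 0.0, 0.0, 0.0, 0.0, 0.0]]
end [ 553.8 -266.   240.2] yaw 64.5 tilt nanplan.py:17: RuntimeWarning: invalid value encountered in arccos
  print('end',p.round(1),'yaw',np.degrees(np.arctan2(M[1,0],M[0,0])).round(2),'tilt',np.degrees(np.arccos(-M[2,2])).round(2))
```

Call:
{"api": "arm_command", "payload": {
  "targets": [
    [[-0.001,0.002,-0.051,0,0,-0.011],[0,0.002,-0.051,0,0,-0.011],[-0.001,0.001,-0.051,0,0,-0.011],[0,0.002,-0.051,0,0,-0.012],[-0.004,0.051,-0.017,0,0,-0.061],[-0.007,0.051,-0.017,0,0,-0.061],[-0.01,0.051,-0.016,0,0,-0.061],[-0.013,0.05,-0.017,0,0,-0.061],[-0.016,0.049,-0.016,0,0,-0.061],[-0.02,0.047,-0.017,0,0,-0.062]]
  ]
}}

```text
time: 15.3
tcp_pos: [500.2, -41.0, 241.4]
tool_rot: [2.95, 1.079, 0.001]
contact_force: [1.2, 0.2, -1.4]
gripper_width: 0.998
grasp_force: 0.0
```

Call:
{"api": "arm_command", "payload": {
  "targets": [
    [[-0.024,0.048,0,0,0,-0.055],[-0.027,0.047,0,0,0,-0.056],[-0.029,0.045,0,0,0,-0.055],[-0.032,0.043,0,0,0,-0.056],[-0.034,0.041,0,0,0,-0.055],[-0.037,0.039,0,0,0,-0.056],[-0.012,0.011,0,0,0,-0.019],[-0.012,0.011,0,0,0,-0.019],[-0.012,0.011,0,0,0,-0.018],[-0.013,0.01,0,0,0,-0.019]]
  ]
}}

```text
time: 16.55
tcp_pos: [554.4, -265.7, 240.4]
tool_rot: [2.655, 1.68, 0.0]
contact_force: [0.1, 0.9, -0.0]
gripper_width: 1.002
grasp_force: 0.0
```

Call:
{"api": "arm_command", "payload": {
  "targets": [
    [[0,0,0,0,0,0],[0,0,0,0,0,0],[0,0,0,0,0,0],[0,0,0,0,0,0],[0,0,0,0,0,0],[0,0,0,0,0,0],[0,0,0,0,0,0],[0,0,0,0,0,0],[0,0,0,0,0,0],[0,0,0,0,0,0]]
  ]
}}

```text
time: 17.8
tcp_pos: [554.1, -266.1, 240.2]
tool_rot: [2.657, 1.677, -0.0]
contact_force: [0.3, -0.1, -0.9]
gripper_width: 1.0
grasp_force: 0.0
```

```bash
python3 - <<'E'
from h import *
import pickle
o=robot.get_obs(); im=robot.capture('wrist'); print(o['time'],o['tcp_pos'],o['tool_rot'])
pickle.dump(o,open('w3.pkl','wb'))
cv2.imwrite('pics/w3.png',cv2.resize(im[:,:,::-1],(768,576),interpolation=cv2.INTER_CUBIC))
# pump foot from the top view (bottom rim, bench level)
print(ray('top',[(395,222),(400,222)],[0,0]),ray('top',[(404,203),(404,210)],[150,198]))
E
```

```text
17.8 [ 554.07394998 -266.1494445   240.15336658] [ 2.65667035e+00  1.67670102e+00 -1.51811399e-05]
[[ 487.62987284 -467.26403388    0.        ]
 [ 486.1069849  -483.74085624    0.        ]] [[ 523.17229106 -452.18648808  150.        ]
 [ 495.0554704  -431.09381149  198.        ]]
```

View pics/w3.png

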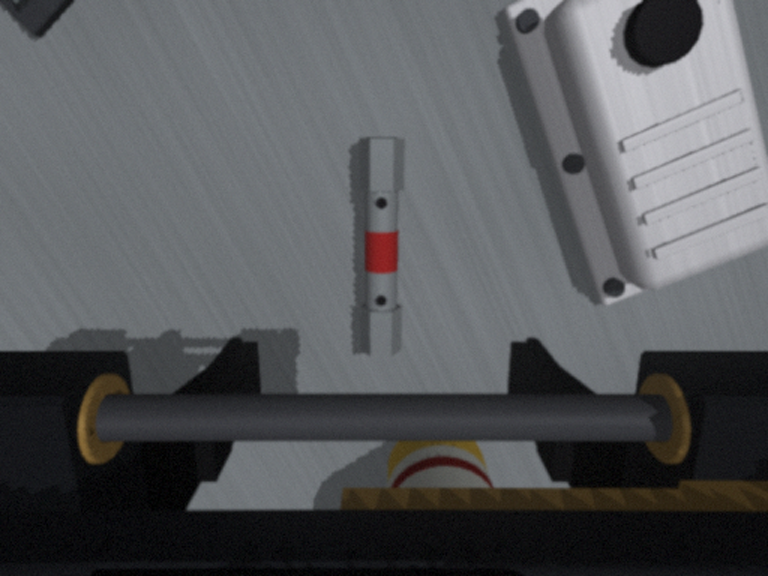

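The spanner is nearly aligned with the tool: band at (381,252), holes at (381,203) and (381,300). The nearest head cover corner is at (613,300), and the pump is behind the jaws.

```bash
python3 - <<'E'
from h import *
import pickle
np.set_printoptions(precision=1,suppress=True)
o=pickle.load(open('w3.pkl','rb')); M=R.from_rotvec(o['tool_rot']).as_matrix()
A=lambda p:(np.array(p)+.5)/1.5-.5
loc=lambda w:(w-o['tcp_pos'])@M
print(loc(ray('wrist',A([(381,252),(381,203),(381,300),(382,137),(380,355),(610,303),(500,15)]),[26,26,26,28,0,10,10],o)))
E
```

```text
[[  0.   -2.3 214.2]
 [ 35.3  -2.2 214.2]
 [-36.5  -2.3 214.2]
 [ 79.9  -1.4 212.2]
 [-91.9  -3.4 240.2]
 [-43.9 175.9 230.2]
 [158.1  77.7 230.2]]
```

Call:
{"api": "arm_command", "payload": {
  "targets": [
    [[0,-0.002,0.039,0,0,0],[0,-0.002,0.039,0,0,0],[0,0,0.039,0,0,0],[0,0,0.039,0,0,0],[0,0,0.039,0,0,0],[0,0,0.039,0,0,0],[0,0,0.039,0,0,0],[0,0,0.039,0,0,0],[0,0,0.02,0,0,0],[0,0,0.02,0,0,0]]
  ]
}}

```text
time: 19.1
tcp_pos: [552.4, -265.2, 28.8]
tool_rot: [2.656, 1.676, 0.001]
contact_force: [0.3, 0.1, -0.9]
gripper_width: 1.002
grasp_force: 0.0
```

Call:
{"api": "arm_command", "payload": {
  "targets": [
    [[0,0,0.005,0,0,0],[0,0,0.004,0,0,0],[0,0,0.004,0,0,0],[0,0,0,0,0,0],[0,0,0,0,0,0],[0,0,0,0,0,0],[0,0,0,0,0,0],[0,0,0,0,0,0],[0,0,0,0,0,0],[0,0,0,0,0,0]]
  ]
}}

```text
time: 20.35
tcp_pos: [551.9, -265.1, 21.2]
tool_rot: [2.657, 1.677, 0.0]
contact_force: [-0.8, -0.6, 0.0]
gripper_width: 0.995
grasp_force: 0.0
```

Call:
{"api": "arm_command", "payload": {
  "targets": [
    [[0,0,0,0,0,0],[0,0,0,0,0,0],[0,0,0,0,0,0],[0,0,0,0,0,0],[0,0,0,0,0,0],[0,0,0,0,0,0],[0,0,0,0,0,0],[0,0,0,0,0,0],[0,0,0,0,0,0],[0,0,0,0,0,0]]
  ],
  "jaw": -1,
  "newtons": 35
}}

```text
time: 21.6
tcp_pos: [552.0, -265.1, 21.2]
tool_rot: [2.657, 1.677, 0.0]
contact_force: [-0.2, 0.1, -0.5]
gripper_width: 0.267
grasp_force: 35.0
```

```bash
python3 -c "
from plan import *
# grip at spanner middle; goal over red seat (449,246.5)
plan([(553,-267,45,64.5,4),(553,-267,180,64.5,6),(520,-60,180,50,7),(480,140,150,22,8),(452,232,130,15.3,5),(449,246.5,115,15.3,5),(449,246.5,115,15.3,5)],(552.9,-265,21.2,64.5))"
```

```text
[[-0.001, 0.0, -0.01, 0.0, 0.0, 0.0], [-0.001, 0.001, -0.01, 0.0, 0.0, 0.0], [0.0, 0.0, -0.01, 0.0, 0.0, 0.0], [-0.001, 0.001, -0.01, 0.0, 0.0, 0.0], [0.0, 0.0, -0.037, 0.0, 0.0, 0.0], [0.0, 0.0, -0.038, 0.0, 0.0, 0.0], [0.0, 0.0, -0.037, 0.0, 0.0, 0.0], [0.0, 0.0, -0.038, 0.0, 0.0, 0.0], [0.0, 0.0, -0.037, 0.0, 0.0, 0.0], [0.0, 0.0, -0.038, 0.0, 0.0, 0.0]]
[[0.041, -0.028, 0.0, 0.0, 0.0, 0.035], [0.04, -0.03, 0.0, 0.0, 0.0, 0.034], [0.039, -0.031, 0.0, 0.0, 0.0, 0.035], [0.038, -0.033, 0.0, 0.0, 0.0, 0.034], [0.037, -0.034, 0.0, 0.0, 0.0, 0.035], [0.035, -0.035, 0.0, 0.0, 0.0, 0.034], [0.034, -0.037, 0.0, 0.0, 0.0, 0.035], [0.027, -0.033, 0.006, 0.0, 0.0, 0.058], [0.024, -0.035, 0.006, 0.0, 0.0, 0.058], [0.022, -0.036, 0.006, 0.0, 0.0, 0.058]]
[[0.02, -0.037, 0.006, 0.0, 0.0, 0.058], [0.018, -0.039, 0.007, 0.0, 0.0, 0.059], [0.015, -0.04, 0.006, 0.0, 0.0, 0.058], [0.013, -0.04, 0.007, 0.0, 0.0, 0.059], [0.011, -0.041, 0.006, 0.0, 0.0, 0.058], [0.003, -0.032, 0.007, 0.0, 0.0, 0.022], [0.002, -0.032, 0.007, 0.0, 0.0, 0.022], [0.001, -0.032, 0.007, 0.0, 0.0, 0.023], [0.001, -0.032, 0.006, 0.0, 0.0, 0.022], [0.0, -0.032, 0.007, 0.0, 0.0, 0.023]]
[[0.0, -0.005, 0.005, 0.0, 0.0, 0.0], [0.0, -0.005, 0.005, 0.0, 0.0, 0.0], [0.0, -0.005, 0.005, 0.0, 0.0, 0.0], [0.001, -0.005, 0.005, 0.0, 0.0, 0.0], [0.0, -0.005, 0.005, 0.0, 0.0, 0.0], [0.0, 0.0, 0.0, 0.0, 0.0, 0.0], [0.0, 0.0, 0.0, 0.0, 0.0, 0.0], [0.0, 0.0, 0.0, 0.0, 0.0, 0.0], [0.0, 0.0, 0.0, 0.0, 0.0, 0.0], [0.0, 0.0, 0.0, 0.0, 0.0, 0.0]]
end [449.  246.5 114.8] yaw 15.3 tilt 0.0
```

Call:
{"api": "arm_command", "payload": {
  "targets": [
    [[0,0,-0.01,0,0,0],[0,0,-0.01,0,0,0],[0,0,-0.01,0,0,0],[0,0,-0.01,0,0,0],[0,0,-0.037,0,0,0],[0,0,-0.038,0,0,0],[0,0,-0.037,0,0,0],[0,0,-0.038,0,0,0],[0,0,-0.037,0,0,0],[0,0,-0.038,0,0,0]]
  ]
}}

```text
time: 22.85
tcp_pos: [551.6, -264.9, 181.1]
tool_rot: [-2.657, -1.677, 0.0]
contact_force: [-0.3, 0.2, -1.6]
gripper_width: 0.265
grasp_force: 35.0
```

Call:
{"api": "arm_command", "payload": {
  "targets": [
    [[0.041,-0.028,0,0,0,0.035],[0.04,-0.03,0,0,0,0.034],[0.039,-0.031,0,0,0,0.035],[0.038,-0.033,0,0,0,0.034],[0.037,-0.034,0,0,0,0.035],[0.035,-0.035,0,0,0,0.034],[0.034,-0.037,0,0,0,0.035],[0.027,-0.033,0.006,0,0,0.058],[0.024,-0.035,0.006,0,0,0.058],[0.022,-0.036,0.006,0,0,0.058]]
  ]
}}

```text
time: 24.1
tcp_pos: [503.2, 17.9, 169.6]
tool_rot: [2.957, 1.06, 0.0]
contact_force: [-0.2, -0.1, -1.9]
gripper_width: 0.26
grasp_force: 35.0
```

Call:
{"api": "arm_command", "payload": {
  "targets": [
    [[0.02,-0.037,0.006,0,0,0.058],[0.018,-0.039,0.007,0,0,0.059],[0.015,-0.04,0.006,0,0,0.058],[0.013,-0.04,0.007,0,0,0.059],[0.011,-0.041,0.006,0,0,0.058],[0.003,-0.032,0.007,0,0,0.022],[0.002,-0.032,0.007,0,0,0.022],[0.001,-0.032,0.007,0,0,0.023],[0.001,-0.032,0.006,0,0,0.022],[0,-0.032,0.007,0,0,0.023]]
  ]
}}

```text
time: 25.35
tcp_pos: [450.7, 234.5, 130.0]
tool_rot: [3.114, 0.418, 0.001]
contact_force: [-0.4, 0.3, -1.9]
gripper_width: 0.264
grasp_force: 35.0
```

Call:
{"api": "arm_command", "payload": {
  "targets": [
    [[0,-0.004,0.005,0,0,0],[0,-0.004,0.005,0,0,0],[0,-0.004,0.005,0,0,0],[0,-0.004,0.005,0,0,0],[0,-0.004,0.005,0,0,0],[0,0,0,0,0,0],[0,0,0,0,0,0],[0,0,0,0,0,0],[0,0,0,0,0,0],[0,0,0,0,0,0]]
  ]
}}

```text
time: 26.6
tcp_pos: [447.8, 245.4, 114.8]
tool_rot: [3.114, 0.419, 0.0]
contact_force: [0.0, 0.1, -3.0]
gripper_width: 0.26
grasp_force: 35.0
```

```bash
python3 - <<'E'
from h import *
import pickle
o=robot.get_obs(); im=robot.capture('wrist'); print(o['time'],o['tcp_pos'],o['tool_rot'],o['contact_force'],o['torque'])
pickle.dump(o,open('w4.pkl','wb'))
cv2.imwrite('pics/w4.png',cv2.resize(im[:,:,::-1],(768,576),interpolation=cv2.INTER_CUBIC))
E
```

```text
26.6 [447.82162017 245.42884087 114.79754408] [3.11352814e+00 4.18516570e-01 3.11704989e-04] [ 0.005968    0.10635996 -2.96607365] [ 0.02193778 -0.01331698 -0.01211188]
```

View pics/w4.png

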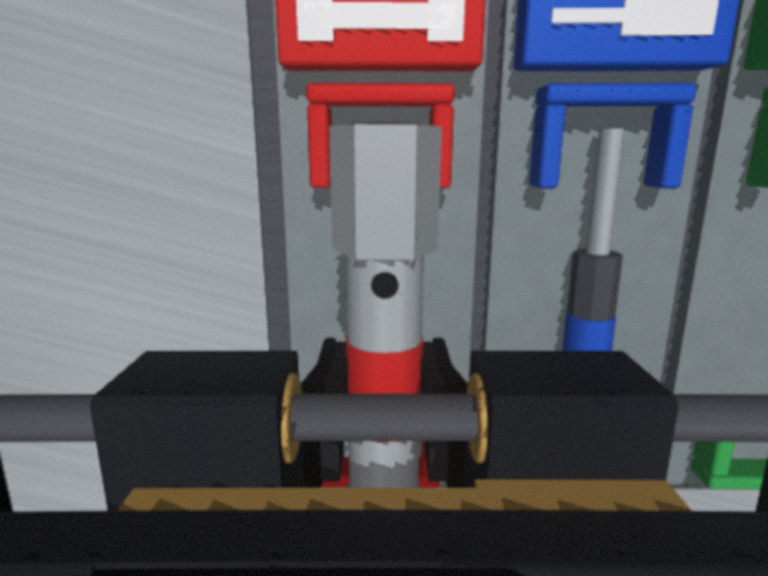

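The spanner is parallel to the red slot, with its end at (385,124) and the red stop corners at (307,85) and (454,85). The punch lies in the blue slot. I'll compute the residual offset.

```bash
python3 - <<'E'
from h import *
import pickle
np.set_printoptions(precision=1,suppress=True)
o=pickle.load(open('w4.pkl','rb')); M=R.from_rotvec(o['tool_rot']).as_matrix()
A=lambda p:(np.array(p)+.5)/1.5-.5
loc=lambda w:(w-o['tcp_pos'])@M
print('spanner end, hole, band edge',loc(ray('wrist',A([(385,124),(385,285),(385,346)]),[122,120,120],o)))
print('red',loc(ray('wrist',A([(307,85),(454,85),(319,187),(445,187)]),[36,36,18,18],o)))
print('blue stop, pin tip',loc(ray('wrist',A([(541,87),(697,86),(611,129)]),[36,36,28],o)))
E
```

```text
spanner end, hole, band edge [[79.4  0.4 -7.2]
 [35.1  0.4 -5.2]
 [16.1  0.4 -5.2]]
red [[ 98.2 -31.8  78.8]
 [ 98.2  29.2  78.8]
 [ 55.3 -30.7  96.8]
 [ 55.2  29.   96.8]]
blue stop, pin tip [[ 97.3  65.3  78.8]
 [ 97.3 129.5  78.8]
 [ 80.8  99.8  86.8]]
```

Call:
{"api": "arm_command", "payload": {
  "targets": [
    [[0,-0.001,0.012,0,0,0],[0,-0.001,0.013,0,0,0],[0,0,0.012,0,0,0],[0,0,0.013,0,0,0],[0,0,0.012,0,0,0],[0,0,0.013,0,0,0],[0,0,0.009,0,0,0],[0,0,0.009,0,0,0],[0,0,0.008,0,0,0],[0,0,0.007,0,0,0]]
  ]
}}

```text
time: 27.9
tcp_pos: [447.5, 246.6, 49.7]
tool_rot: [3.114, 0.419, 0.0]
contact_force: [-0.4, -0.0, -1.5]
gripper_width: 0.265
grasp_force: 35.0
```

Call:
{"api": "arm_command", "payload": {
  "targets": [
    [[0,0,0.003,0,0,0],[0,0,0.002,0,0,0],[0,0,0.003,0,0,0],[0,0,0.002,0,0,0],[0,0,0.002,0,0,0],[0,0,0.002,0,0,0],[0,0,0.002,0,0,0],[0,0,0.001,0,0,0],[0,0,0,0,0,0],[0,0,0,0,0,0]]
  ]
}}

```text
time: 29.15
tcp_pos: [447.5, 246.6, 39.8]
tool_rot: [3.114, 0.418, 0.0]
contact_force: [0.2, 0.3, -2.6]
gripper_width: 0.266
grasp_force: 35.0
```

Call:
{"api": "arm_command", "payload": {
  "targets": [
    [[0,0,0.001,0,0,0],[0,0,0,0,0,0],[0,0,0,0,0,0],[0,0,0,0,0,0],[0,0,0,0,0,0],[0,0,0,0,0,0],[0,0,0,0,0,0],[0,0,0,0,0,0],[0,0,0,0,0,0],[0,0,0,0,0,0]]
  ]
}}

```text
time: 30.4
tcp_pos: [447.5, 246.6, 39.2]
tool_rot: [3.114, 0.419, 0.0]
contact_force: [0.6, -0.4, -2.9]
gripper_width: 0.268
grasp_force: 35.0
```

Call:
{"api": "arm_command", "payload": {
  "targets": [
    [[0,0,0.001,0,0,0],[0,0,0,0,0,0],[0,0,0,0,0,0],[0,0,0,0,0,0],[0,0,0,0,0,0],[0,0,0,0,0,0],[0,0,0,0,0,0],[0,0,0,0,0,0],[0,0,0,0,0,0],[0,0,0,0,0,0]]
  ]
}}

```text
time: 31.65
tcp_pos: [447.5, 246.7, 39.1]
tool_rot: [3.113, 0.419, 0.001]
contact_force: [-1.1, -0.4, 6.3]
gripper_width: 0.262
grasp_force: 35.0
```

Contact: it is resting on the floor. Now to open and rise.

Call:
{"api": "arm_command", "payload": {
  "targets": [
    [[0,0,0,0,0,0],[0,0,0,0,0,0],[0,0,0,0,0,0],[0,0,0,0,0,0],[0,0,0,0,0,0],[0,0,0,0,0,0],[0,0,0,0,0,0],[0,0,-0.005,0,0,0],[0,0,-0.01,0,0,0],[0,0,-0.02,0,0,0]]
  ],
  "jaw": 1
}}

```text
time: 32.9
tcp_pos: [447.3, 246.5, 60.0]
tool_rot: [3.113, 0.419, -0.001]
contact_force: [0.4, 0.1, 0.4]
gripper_width: 1.003
grasp_force: 0.0
```

Call:
{"api": "arm_command", "payload": {
  "targets": [
    [[0,0,-0.04,0,0,0],[0,0,-0.045,0,0,0],[0,0,-0.045,0,0,0],[0,0,-0.045,0,0,0],[0,0,-0.045,0,0,0],[0,0,-0.045,0,0,0],[0,0,-0.03,0,0,0],[0,0,-0.01,0,0,0],[0,0,0,0,0,0],[0,0,0,0,0,0]]
  ]
}}

```text
time: 34.15
tcp_pos: [447.0, 246.3, 241.8]
tool_rot: [3.113, 0.419, -0.002]
contact_force: [-0.9, -0.5, -0.0]
gripper_width: 1.001
grasp_force: 0.0
```

```bash
python3 - <<'E'
from h import *
o=robot.get_obs(); im=robot.capture('wrist'); t=robot.capture('top'); print(o['time'],o['tcp_pos'])
a=im[:,:,::-1]; b=cv2.resize(t[180:300,140:275,::-1],(432,384),interpolation=cv2.INTER_CUBIC)
m=np.hstack([a[:,150:],b]); cv2.imwrite('pics/end.png',m)
E
```

```text
34.15 [446.96497993 246.26137342 241.75722509]
```

View pics/end.png

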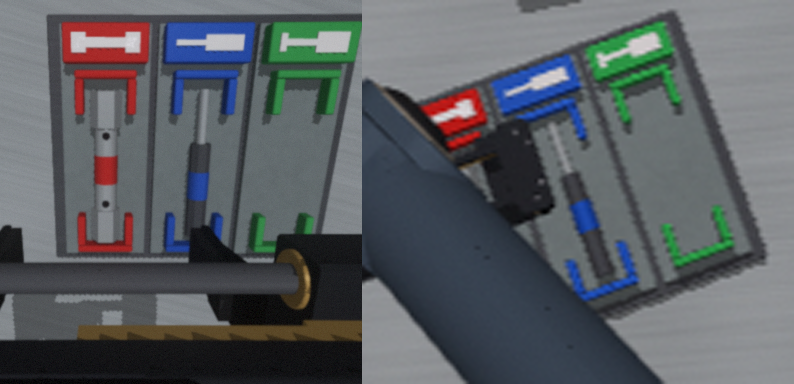

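The spanner lies between the red stops (105, 90-240), and the punch lies between the blue stops with its pin towards the label. The arm is clear of both.

```bash
python3 -c "
from bench import robot
print(robot.job_done())"
```

```text
the job is handed in; nothing more can be done
None
```

The punch is down in its blue slot and the box spanner in its red slot, set down in the order asked; I handed the job in at about 34 s of the 56 s allowed, with the arm clear and no other object touched; no verdict came back.

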